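Stopper the finishing-oil flask and slide it back under the shelf

TASK

Pull the carrier with the amber flask out from under the little shelf by its yellow handle, take the red stopper from the drying block and lower it into the flask's neck, letting go only once it is in, not dropping it from above, so that its collar rests flat on the rim. Then slide the carrier fully home under the shelf again with the stopper in place, and leave the pale stopper, the bowl, the tin and the sanding block where they are.

Things in the scene. Friction and masses are not known exactly. Their poses are not given: they have to be found in the camera images.
- rack: Fixed wooden rack: a plywood shelf 140 mm deep (x), 250 wide (y), 15 thick, underside 235 mm above the bench, on corner posts 18 mm square at y = -112 and +112 mm; two fixed tins up to 30 mm tall on it. Origin: on the bench below the middle of the shelf's front edge. x points inward under the shelf, away from the robot; y along the front edge; z up.
- carrier (a joint): Sliding dark board 235 x 120 mm, top 20 mm above the bench, running along the rack's x axis; the flask and handle are fixed to it. Value in m: 0 = fully home against its stop, flask under the shelf; grows as it is pulled out along the rack's -x; stop at 0.15. Stays where it is left; takes about 2 N to move.
- carrier_handle (a point): Grip point on the axis of the carrier's upright yellow handle post: 22 mm in diameter from 34 to 92 mm above the bench, then a 26 mm head up to 108 mm. The point lies 85 mm above the bench; with the carrier home, 85 mm in front of the shelf's front edge. Axes as the rack's. The flask's axis is 145 mm behind it along x.
- flask_mouth (a point): Centre of the amber glass flask's mouth, level with its rim, 150 mm above the bench (flask 130 mm tall, body 90 mm in diameter, neck 49 mm outside). The neck is open upward: 39 to 40 mm bore about 35 mm deep, widening below. Carrier home: 60 mm behind the shelf's front edge; fully out: 90 mm in front of it. Axes as the rack's.
- block: Fixed wooden drying block, 85 mm (x) by 210 mm (y) by 60 mm tall, with two upright holes of 45 mm diameter and 52 mm depth at y = +55 and -55 mm, one stopper in each. Origin: centre of its underside.
- stopper: Red stopper, upright in either of the block's holes. Origin: on its axis at the collar's underside. Below it a tapered plug 40 mm long, 35 mm in diameter at the collar, 25 near the tip; above it a collar 56 mm in diameter, 8 thick, then a round knob 28 mm in diameter from 8 to 46 mm above the origin, narrowing to its top at 52 mm. z up along its axis. About 70 g.
- pale_stopper: Pale cork-and-maple stopper in the other hole, for another jar: same collar and knob, but a fatter plug (42 mm), too wide for the flask. Leave alone. Origin as for the red one.
- bowl: Small turned wooden bowl, 120 mm in diameter, 55 mm tall. Origin: centre of its underside. Leave alone.
- tin: Tin of wax, 66 mm in diameter, 60 mm tall. Origin: centre of its underside. Leave alone.
- sander: Cork sanding block with a black top, 110 x 65 x 34 mm, lying flat. Origin: centre of its underside. Leave alone.
Things that resemble listed ones, but are neither listed nor needed, are in the scene too. Leave any blue look-alike of the stopper alone.

How it is judged (in metres and radians):
On the way, in this order (a step that is already met when the one before it is completed fails the run):
1. the carrier is pulled out, at least 120 mm from home (value of joint carrier above 0.12 m), for 0.1 s.
2. the red stopper is held by the fingers with its plug in the neck, its collar less than 15 mm above the rim (z of stopper in the frame of flask_mouth below 0.015 m and horizontal distance between stopper and flask_mouth below 0.012 m and contact force between the fingers and stopper above 0.3 N), for 0.05 s.
At the end, for the whole second after the job is handed in: The carrier is home (joint below 12 mm); the red stopper is released, at rest and seated in the flask: collar underside within 4 mm of the rim, axis within 5 mm of the mouth's centre, upright within 0.08 rad; the pale stopper, bowl, tin and sanding block are within 30 mm of where they started (value of joint carrier below 0.012 m and z of stopper in the frame of flask_mouth between -0.006 and 0.004 m and horizontal distance between stopper and flask_mouth below 0.005 m and angle between stopper's own z axis and vertical below 0.08 rad and linear speed of stopper below 0.02 m/s and distance of each of pale_stopper, bowl, tin, sander from where it was at the start of the episode below 0.03 m); the robot touches nothing.
It fails at once if the pale stopper is moved by more than 30 mm (distance of pale_stopper from where it was at the start of the episode above 0.03 m).
It fails at once if the bowl is moved by more than 30 mm (distance of bowl from where it was at the start of the episode above 0.03 m).
It fails at once if the tin is moved by more than 30 mm (distance of tin from where it was at the start of the episode above 0.03 m).
It fails at once if the sanding block is moved by more than 30 mm (distance of sander from where it was at the start of the episode above 0.03 m).
It also fails if it takes over 70 s, if anything falls off the work surface, if the arm or the gripper's body presses on something with over 40 N, if the wrist force passes 120 N, or if a joint passes its speed limit or range.

ROBOT

A 6-joint arm with a two-finger parallel gripper is mounted at the origin on the work surface. World frame = base frame: x ahead of the robot, y to its left, z up, the work surface at z = 0. Lengths are in mm, angles in rad, forces in N, time in s.
With the tool pointing down it reaches from about 300 to 775 mm from the base axis. Payload 14.6 kg.
Tool frame: the origin (TCP) lies between the finger pads; the fingertips stand manip.nose_length ahead of it and the grasp point (between the pads) lies 11 mm behind it (manip.nose_length is the distance from the TCP to the fingertips, in mm); z points along the fingers, y is the line along which they close (so a half turn about z gives the same grasp; the last joint's range is limited). The gripper opens to 94 mm and grips with 3 to 60 N. Pads are 16 mm wide; open, the fingers measure 119 mm over their backs; the gripper's body (75 mm by 177 mm) begins 78 mm behind the grasp point.
Start: joints at [1.057, 0.3, 1.521, -0, 1.321, -0.067], TCP at [237.641, 496, 213.446] pointing down, gripper open.
Joint ranges: [-3.03, 3.03], [-0.79, 2.21], [0.23, 2.52], [-1.04, 4.18], [0, 3.07], [-2.55, 2.55]. Speed limits (rad/s): [2.22, 2.22, 2.57, 3.14, 3.14, 3.14].

INTERFACE

Orientations are given as [roll, pitch, yaw] about the fixed x, y, z axes, in that order (R = Rz(yaw) Ry(pitch) Rx(roll)).
In Python, from cell import manip, cams, job gives the robot as it stands.
- The arm moves only by the tool jog_arm, never from a script. Its argument "commands" is a list of rows, each an object of numbers: "dx", "dy", "dz": the shift along the tool's x, y, z each as a share of 40 mm, from -1 to 1; "ax", "ay", "az": the turn, a rotation vector about the tool's x, y, z each as a share of 10 degrees, from -1 to 1; "gripper": the closure, from 0 (fully open) to 1 (shut). A call has 1 to 10 rows; each row shifts and turns the commanded pose from where the row before left it, along the tool's axes as they then stand; what a row does not reach is not made up. A row lasts 1/8 s, in which the tool goes at most 62.5 mm and 10.7 degrees, less where a joint would pass 70% of its speed; a pose out of reach is approached as far as the arm can. A call with a number of a shift or a turn outside -1 to 1 is refused whole. A call with a gripper value outside its range is refused whole. The fingers move at their own pace and stop on an object; "squeeze" is the grip in N (left out, the last holds). Time passes only in rows, so rows that do not move let the fingers close. It gives the time, the measured TCP pose, the force, the opening and the grip force at its end, in the units of the state.
- manip.read_state(): the state, without advancing time (a new reading comes with each control period).
- cams.camera(name): name is "scene" or "side" or "wrist"; returns a dict with "image" (400x640x3 uint8, red, green, blue), "fx", "fy", "cx", "cy" (pixels), "world_to_cam" (4x4, takes a point from world to camera coordinates). Camera axes: x right, y down, z forward; pixel columns grow to the right and rows downward; lengths in mm; the calibration is good to about 2 mm. A picture is of the moment at which its call begins. There is no depth.
- job.sign_off(): hands the job in; it is judged then, once.
The state is a dict: "clock": time; "joints": joint angles; "qd": joint speeds; "effort": joint torques, N m; "eef_pos": TCP position; "eef_rot": TCP orientation; "wrist_force": force on the tool from outside, world axes, zero at the start; "moment": the same for the moment, N m; "finger_gap": finger opening in mm; "finger_force": force on a finger pad.
Only numpy, scipy, OpenCV 4.12 (cv2) and the standard library are available. Lean on these libraries where they do the work, as an engineer would, in place of code of your own. Each camera call takes 0.05 s, during which the arm holds its last target. There are 200 camera calls.

## Working session

There is one attempt and no reset: what is moved stays moved. The work goes in short steps, Python scripts to look and compute and a tool call to move; the robot and the scene stay as the last step left them, time stands still between calls to the robot, and variables do not carry over. Pictures are saved under pics/ and viewed, at most 13 in all, crops included, and the job is handed in when it is done.

Besides the shell and the picture viewer there is one more tool, called after "Call:" as name([rows], argument=value, ...), one row to a line, values as JSON. jog_arm: Moves the arm, as the interface text tells. Shift numbers are shares of 40 mm and turn numbers shares of 10 degrees, none past 1 either way. Its arguments: {"type":"object","properties":{"commands":{"type":"array"},"squeeze":{"type":"number"}},"required":["commands"]}

```bash
ls; mkdir -p pics
python3 - <<'E'
from cell import manip,cams,job
import cv2,numpy as np
s=manip.read_state();print(s['clock'],s['eef_pos'],s['eef_rot'],s['finger_gap'],manip.nose_length)
for n in ['scene','side','wrist']:
    c=cams.camera(n);cv2.imwrite(f'pics/{n}0.png',c['image'][:,:,::-1])
    print(n,c['fx'],c['cx'],c['cy'],np.round(c['world_to_cam'],3).tolist())
E
```

```text
pics
0.0 [237.51832006 495.79204591 212.88033881] [-3.14043323e+00 -6.66187186e-05  2.69480501e+00] 94.0003020173821 8.0
scene 484.4805267428444 315.00788021356436 198.9551860545684 [[-0.787, 0.617, 0.001, 465.777], [0.378, 0.484, -0.789, -102.225], [-0.487, -0.621, -0.614, 1516.138], [0.0, 0.0, 0.0, 1.0]]
side 375.38177682967375 316.1143656483498 201.27495178010955 [[-0.985, -0.17, 0.02, 551.262], [-0.127, 0.647, -0.752, 196.265], [0.115, -0.743, -0.659, 1107.525], [0.0, 0.0, 0.0, 1.0]]
wrist 301.1289996330467 319.83460655168375 200.80600730771926 [[0.432, 0.902, -0.001, -549.05], [0.864, -0.413, 0.287, -30.424], [0.259, -0.125, -0.958, 393.729], [0.0, 0.0, 0.0, 1.0]]
```

View pics/scene0.png

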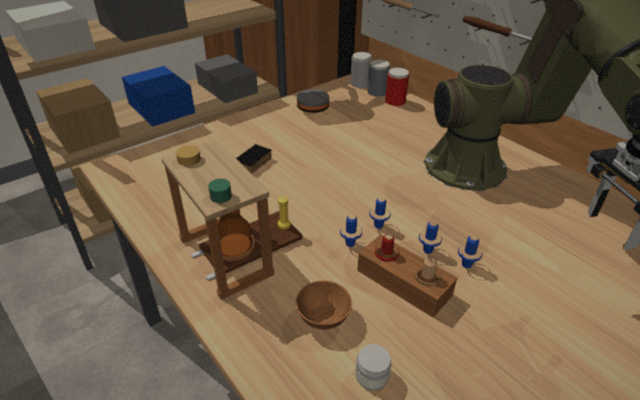

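View pics/side0.png

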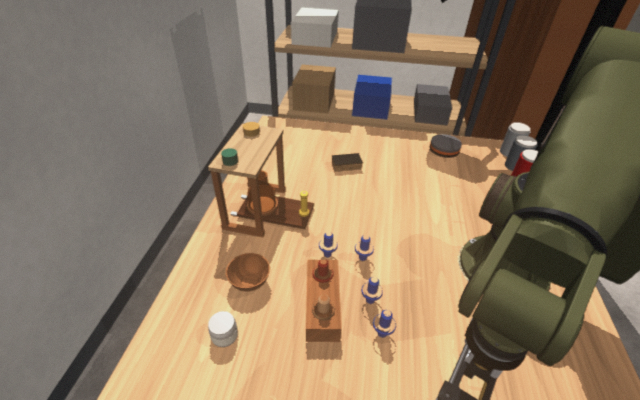

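The scene shows the rack (left), the yellow handle at scene (284,212) / side (304,205), and the red stopper at scene (387,246) / side (323,268). Blue look-alikes stand around the block, at scene (351,230), (380,211), (430,237) and (470,250). Next I'll triangulate.

```bash
cat > h.py <<'E'
from cell import manip,cams,job
import cv2,numpy as np
def ray(c,p):
    T=c['world_to_cam'];R=T[:3,:3];o=-R.T@T[:3,3]
    d=R.T@np.array([(p[0]-c['cx'])/c['fx'],(p[1]-c['cy'])/c['fy'],1]);return o,d/np.linalg.norm(d)
def plane(c,p,z):
    o,d=ray(c,p);return o+d*(z-o[2])/d[2]
def tri(*cp):
    A=0;b=0
    for c,p in cp:
        o,d=ray(c,p);P=np.eye(3)-np.outer(d,d);A=A+P;b=b+P@o
    x=np.linalg.solve(A,b)
    return x,[round(float(np.linalg.norm(np.cross(x-ray(c,p)[0],ray(c,p)[1]))),1) for c,p in cp]
def proj(c,X):
    q=c['world_to_cam'][:3,:3]@np.asarray(X,float)+c['world_to_cam'][:3,3];return np.array([c['fx']*q[0]/q[2]+c['cx'],c['fy']*q[1]/q[2]+c['cy']])
HSV={'yellow':[(22,120,80),(34,255,255)],'red':[(0,170,50),(5,255,255)],'blue':[(108,120,40),(130,255,255)],'green':[(70,80,20),(95,255,255)]}
def blobs(c,col,box,amin=15):
    h=cv2.cvtColor(c['image'],cv2.COLOR_RGB2HSV);m=cv2.inRange(h,*[np.array(v) for v in HSV[col]])
    k=np.zeros_like(m);x0,y0,x1,y1=box;k[y0:y1,x0:x1]=m[y0:y1,x0:x1]
    n,l,s,ce=cv2.connectedComponentsWithStats(k)
    return [(s[i].tolist(),ce[i].round(1).tolist()) for i in range(1,n) if s[i][4]>=amin]
E
python3 - <<'E'
from h import *
S=cams.camera('scene');D=cams.camera('side')
B={'scene':(150,140,520,320),'side':(200,140,420,360)}
for col in HSV:
    for n,c in (('scene',S),('side',D)):
        print(col,n,blobs(c,col,B[n]))
a=cv2.resize(S['image'][140:320,150:490],None,fx=2.35,fy=2.35,interpolation=cv2.INTER_CUBIC)
cv2.imwrite('pics/a.png',a[:,:,::-1])
b=cv2.resize(D['image'][120:350,200:420],None,fx=2.6,fy=2.6,interpolation=cv2.INTER_CUBIC)
cv2.imwrite('pics/b.png',b[:,:,::-1])
E
```

```text
yellow scene [([278, 196, 12, 33, 261], [283.2, 213.5])]
yellow side [([300, 191, 8, 6, 34], [303.5, 193.4])]
red scene [([382, 237, 12, 18, 129], [387.0, 245.7]), ([375, 251, 24, 10, 65], [385.3, 257.4])]
red side [([319, 263, 7, 4, 15], [321.5, 265.0])]
blue scene [([376, 200, 10, 15, 111], [380.1, 207.5]), ([372, 217, 15, 11, 70], [378.6, 222.4]), ([347, 218, 10, 15, 117], [350.8, 225.3]), ([426, 224, 12, 16, 127], [431.2, 231.8]), ([341, 234, 19, 13, 75], [349.9, 240.5]), ([466, 237, 13, 17, 141], [471.2, 246.0]), ([420, 240, 19, 13, 82], [428.1, 247.1]), ([459, 254, 20, 14, 94], [467.3, 261.6])]
blue side []
green scene [([209, 180, 22, 22, 359], [219.5, 189.8])]
green side [([223, 150, 12, 6, 37], [228.3, 152.6])]
```

View pics/a.png

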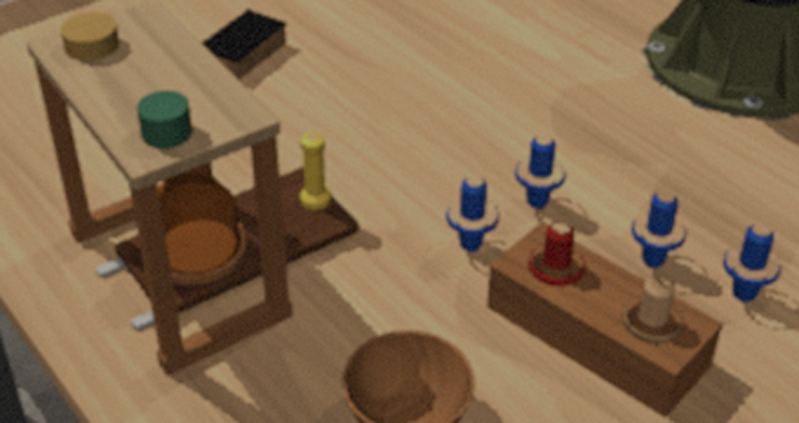

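View pics/b.png

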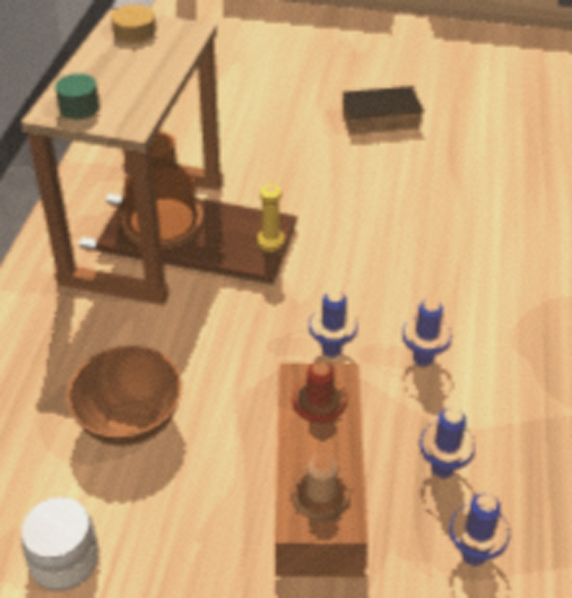

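The enlarged crops match features across the views: the handle head is at a(313,141) / b(270,192), the red knob at a(559,231) / b(320,368), and shelf corners and the blue tops are visible in both.

Run:
```python
from h import *
S=cams.camera('scene');D=cams.camera('side')
pts=dict(handle_head=((313,141),(270,192)),handle_base=((315,199),(271,241)),redtop=((559,231),(320,368)),redcollar=((557,266),(320,398)),
paletop=((657,284),(322,466)),palecollar=((654,322),(322,493)),
shelfcorner=((276,127),(150,137)),shelfcorner_far=((137,180),(30,128)),
board1=((357,228),(272,278)),board2=((300,170),(295,215)),
blue1=((474,184),(334,297)),blue2=((542,143),(430,305)),blue3=((662,200),(452,413)),blue4=((758,232),(486,498)),
b1collar=((472,219),(333,328)),blockA=((491,268),(279,365)),blockB=((532,230),(358,365)),blockC=((718,325),(364,543)),blockD=((672,375),(277,543)),bowl=((408,380),(125,393)),tin=((0,0),(0,0)))
for k,(a,b) in pts.items():
    if k=='tin': a=(374,355);b=(222,325)
    else: a=np.array(a)/2.35+(150,140);b=np.array(b)/2.6+(200,120)
    x,r=tri((S,a),(D,b));print(k,x.round(0),r[0])
```

```text
handle_head [618. -96. 104.] 0.3
handle_base [617. -99.  21.] 0.4
redtop [515. 167. 109.] 1.5
redcollar [513. 169.  63.] 1.9
paletop [495. 275. 107.] 1.1
palecollar [494. 277.  62.] 1.8
shelfcorner [726.   8. 242.] 5.1
shelfcorner_far [860.   3. 239.] 1.2
board1 [604. -39.  14.] 1.5
board2 [ 597. -159.   15.] 1.6
blue1 [517.  49.  90.] 0.8
blue2 [413.  41.  89.] 1.4
blue3 [381. 183.  88.] 2.3
blue4 [345. 275.  90.] 2.6
b1collar [516.  48.  40.] 0.3
blockA [563. 129.  58.] 0.8
blockB [481. 102.  44.] 1.5
blockC [449. 318.  59.] 0.2
blockD [526. 330.  56.] 0.4
bowl [715. 187.  52.] 1.6
tin [725. 353.  58.] 4.6
```

Call:
jog_arm([
  {"az":-0.76},
  {"az":-0.76},
  {"az":-0.76},
  {"dx":-0.68,"dy":-0.95},
  {"dx":-0.68,"dy":-0.95},
  {"dx":-0.68,"dy":-0.95},
  {"dx":-0.68,"dy":-0.95},
  {"dx":-0.68,"dy":-0.95},
  {"dx":-0.68,"dy":-0.95},
  {"dx":-0.68,"dy":-0.95},
], squeeze=20)

```text
schema error: expected keys dx, dy, dz, ax, ay, az, gripper
```

Call:
jog_arm([
  {"dx":-0.68,"dy":-0.95},
  {"dx":-0.68,"dy":-0.95},
  {"dx":-0.68,"dy":-0.95},
  {"dx":-0.68,"dy":-0.95},
  {"dx":-0.68,"dy":-0.95},
  {"dx":-0.68,"dy":-0.95},
  {"dx":-0.68,"dy":-0.95},
  {"dx":-0.68,"dy":-0.95},
  {},
])

```text
schema error: expected keys dx, dy, dz, ax, ay, az, gripper
```

Run:
```python
from h import *
W=cams.camera('wrist');cv2.imwrite('pics/w1.png',W['image'][:,:,::-1])
print(blobs(W,'yellow',(0,0,640,400)),proj(W,(618,-97,104)),proj(W,(618,-97,25)))
```

```text
[] [ 80.76182339 571.2952256 ] [114.15369968 506.94335398]
```

View pics/w1.png

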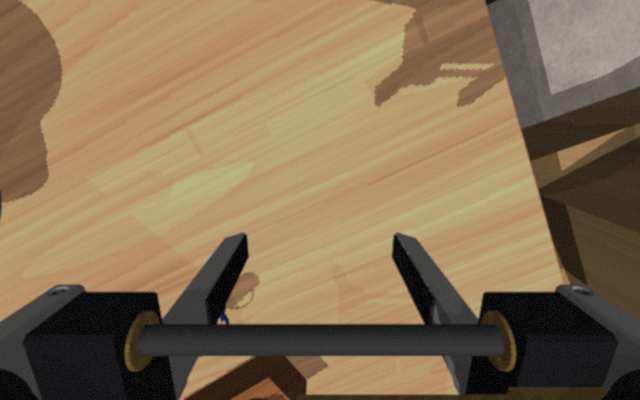

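The picture, taken before any motion, shows only the bench and the open fingers, tips near (240,240) and (400,240). Both moves were refused because every key is required, so I'm resending them in full.

Call:
jog_arm([
  {"dx":0,"dy":0,"dz":0,"ax":0,"ay":0,"az":-0.76,"gripper":0},
  {"dx":0,"dy":0,"dz":0,"ax":0,"ay":0,"az":-0.76,"gripper":0},
  {"dx":0,"dy":0,"dz":0,"ax":0,"ay":0,"az":-0.76,"gripper":0},
  {"dx":-0.68,"dy":-0.95,"dz":0,"ax":0,"ay":0,"az":0,"gripper":0},
  {"dx":-0.68,"dy":-0.95,"dz":0,"ax":0,"ay":0,"az":0,"gripper":0},
  {"dx":-0.68,"dy":-0.95,"dz":0,"ax":0,"ay":0,"az":0,"gripper":0},
  {"dx":-0.68,"dy":-0.95,"dz":0,"ax":0,"ay":0,"az":0,"gripper":0},
  {"dx":-0.68,"dy":-0.95,"dz":0,"ax":0,"ay":0,"az":0,"gripper":0},
  {"dx":-0.68,"dy":-0.95,"dz":0,"ax":0,"ay":0,"az":0,"gripper":0},
  {"dx":-0.68,"dy":-0.95,"dz":0,"ax":0,"ay":0,"az":0,"gripper":0},
], squeeze=20)

```text
clock: 1.65
eef_pos: [415.5, 219.7, 213.6]
eef_rot: [3.141, 0.0, 3.093]
wrist_force: [0.4, 0.3, -1.2]
finger_gap: 93.8
finger_force: 0.0
```

Run:
```python
from h import *
W=cams.camera('wrist');print(blobs(W,'red',(0,0,640,400)),proj(W,(515,167,109)),proj(W,(514,168,64)))
```

```text
[([259, 254, 28, 10, 96], [272.4, 257.2]), ([261, 268, 26, 26, 334], [273.6, 280.9])] [275.15317562 294.11065373] [281.20963508 271.4627638 ]
```

Call:
jog_arm([
  {"dx":-0.68,"dy":-0.98,"dz":0,"ax":0,"ay":0,"az":0,"gripper":0},
  {"dx":-0.68,"dy":-0.98,"dz":0,"ax":0,"ay":0,"az":0,"gripper":0},
  {"dx":-0.68,"dy":-0.98,"dz":0,"ax":0,"ay":0,"az":0,"gripper":0},
  {"dx":-0.68,"dy":-0.98,"dz":0,"ax":0,"ay":0,"az":0,"gripper":0},
  {"dx":-0.68,"dy":-0.98,"dz":0,"ax":0,"ay":0,"az":0,"gripper":0},
  {"dx":-0.68,"dy":-0.98,"dz":0,"ax":0,"ay":0,"az":0,"gripper":0},
  {"dx":-0.3,"dy":-0.98,"dz":0,"ax":0,"ay":0,"az":0,"gripper":0},
  {"dx":0,"dy":-0.98,"dz":0,"ax":0,"ay":0,"az":0,"gripper":0},
  {"dx":0,"dy":0,"dz":0,"ax":0,"ay":0,"az":0,"gripper":0},
])

```text
clock: 2.82
eef_pos: [574.3, -102.8, 213.1]
eef_rot: [-3.142, -0.0, 3.09]
wrist_force: [0.7, 1.0, 0.3]
finger_gap: 94.5
finger_force: 0.0
```

Run:
```python
from h import *
W=cams.camera('wrist');cv2.imwrite('pics/w2.png',W['image'][:,:,::-1])
print(blobs(W,'yellow',(0,0,640,400)),proj(W,(618,-97,104)),proj(W,(618,-97,25)))
```

```text
[([311, 204, 27, 51, 1011], [324.4, 227.9])] [328.18178216 241.59217323] [326.51173952 215.65775225]
```

View pics/w2.png

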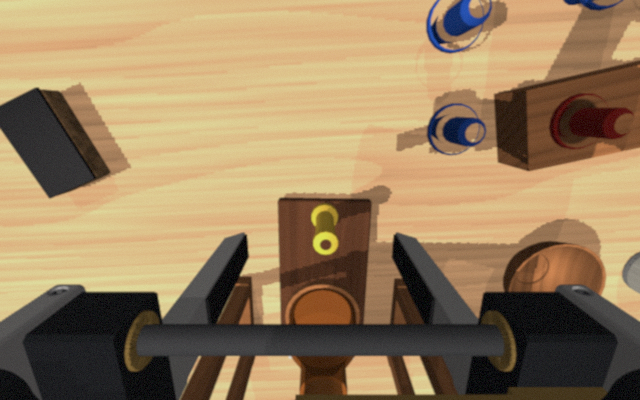

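The wrist view shows the handle head at (325,243), with its base ring at (324,217). The carrier's front corners are at (278,199) and (371,202).

Run:
```python
from h import *
W=cams.camera('wrist');S=cams.camera('scene');D=cams.camera('side')
print('head',plane(W,(325.5,243),108),'tri',tri((W,(325.5,243)),(S,(283.2,198.6)),(D,(303.8,192.8))))
print('base',plane(W,(324,217),34))
a,b=plane(W,(278,199),20),plane(W,(371,202),20);print(a,b,np.arctan2(*(a-b)[:2]))
im=W['image'];g=cv2.cvtColor(im,cv2.COLOR_RGB2GRAY).astype(float)
L=[];R=[]
for r in range(206,232,3):
    d=np.diff(cv2.GaussianBlur(g[r:r+1],(5,1),0)[0])
    L.append(plane(W,(265+np.argmin(d[265:295])+.5,r),20));R.append(plane(W,(355+np.argmax(d[355:385])+.5,r),20))
for E_ in(L,R):
    E_=np.array(E_);p=np.polyfit(E_[:,0],E_[:,1],1);print('edge slope',p[0],E_.mean(0))
```

```text
head [617.74786303 -98.27934335 108.        ] tri (array([617.47920488, -97.65498632, 107.9754975 ]), [0.7, 0.9, 0.4])
base [616.57319895 -98.71247406  34.        ]
[ 594.5265609  -155.78086911   20.        ] [604.427165   -38.21981385  20.        ] -3.0575742117391083
edge slope -0.09173864344523643 [ 619.9685884  -160.01955835   20.        ]
edge slope 0.23081183694887675 [626.28980511 -34.72449524  20.        ]
```

Call:
jog_arm([
  {"dx":-0.53,"dy":0.1,"dz":0,"ax":0,"ay":0,"az":0.14,"gripper":0},
  {"dx":-0.54,"dy":0.1,"dz":0,"ax":0,"ay":0,"az":0,"gripper":0},
  {"dx":0,"dy":0,"dz":0.9,"ax":0,"ay":0,"az":0,"gripper":0},
  {"dx":0,"dy":0,"dz":0.9,"ax":0,"ay":0,"az":0,"gripper":0},
  {"dx":0,"dy":0,"dz":0.9,"ax":0,"ay":0,"az":0,"gripper":0},
  {"dx":0,"dy":0,"dz":0.9,"ax":0,"ay":0,"az":0,"gripper":0},
  {"dx":0,"dy":0,"dz":0,"ax":0,"ay":0,"az":0,"gripper":1},
  {"dx":0,"dy":0,"dz":0,"ax":0,"ay":0,"az":0,"gripper":1},
  {"dx":0,"dy":0,"dz":0,"ax":0,"ay":0,"az":0,"gripper":1},
  {"dx":0,"dy":0,"dz":0,"ax":0,"ay":0,"az":0,"gripper":1},
], squeeze=20)

```text
clock: 4.28
eef_pos: [618.1, -95.4, 70.5]
eef_rot: [-3.141, 0.002, 3.068]
wrist_force: [0.0, 0.5, -0.2]
finger_gap: 57.2
finger_force: 0.0
```

Call:
jog_arm([
  {"dx":0,"dy":-0.06,"dz":0,"ax":0,"ay":0,"az":0,"gripper":1},
  {"dx":0,"dy":0,"dz":0,"ax":0,"ay":0,"az":0,"gripper":1},
  {"dx":0,"dy":0,"dz":0,"ax":0,"ay":0,"az":0,"gripper":1},
  {"dx":0,"dy":0,"dz":0,"ax":0,"ay":0,"az":0,"gripper":1},
  {"dx":0,"dy":0,"dz":0,"ax":0,"ay":0,"az":0,"gripper":1},
  {"dx":0,"dy":0,"dz":0,"ax":0,"ay":0,"az":0,"gripper":1},
], squeeze=20)

```text
clock: 5.03
eef_pos: [617.4, -99.9, 69.4]
eef_rot: [-3.139, 0.0, 3.067]
wrist_force: [0.3, -13.5, -0.4]
finger_gap: 25.2
finger_force: 20.0
```

Call:
jog_arm([
  {"dx":0,"dy":0.05,"dz":0,"ax":0,"ay":0,"az":0,"gripper":1},
  {"dx":0.25,"dy":0,"dz":0,"ax":0,"ay":0,"az":0,"gripper":1},
  {"dx":0.5,"dy":0,"dz":0,"ax":0,"ay":0,"az":0,"gripper":1},
  {"dx":0.25,"dy":0,"dz":0,"ax":0,"ay":0,"az":0,"gripper":1},
  {"dx":0,"dy":0,"dz":0,"ax":0,"ay":0,"az":0,"gripper":1},
])

```text
clock: 5.65
eef_pos: [576.9, -97.0, 69.5]
eef_rot: [-3.136, -0.0, 3.067]
wrist_force: [-3.2, -30.0, -2.7]
finger_gap: 25.1
finger_force: 20.0
```

Call:
jog_arm([
  {"dx":0,"dy":-0.05,"dz":0,"ax":0,"ay":0,"az":0,"gripper":1},
  {"dx":0,"dy":-0.05,"dz":0,"ax":0,"ay":0,"az":0,"gripper":1},
  {"dx":0,"dy":0,"dz":0,"ax":0,"ay":0,"az":0,"gripper":1},
])

```text
clock: 6.02
eef_pos: [577.4, -97.2, 69.4]
eef_rot: [-3.141, -0.0, 3.068]
wrist_force: [-2.5, -4.6, 1.1]
finger_gap: 25.2
finger_force: 20.0
```

Call:
jog_arm([
  {"dx":0.25,"dy":-0.02,"dz":0,"ax":0,"ay":0,"az":0,"gripper":1},
  {"dx":0.5,"dy":0,"dz":0,"ax":0,"ay":0,"az":0,"gripper":1},
  {"dx":0.5,"dy":0,"dz":0,"ax":0,"ay":0,"az":0,"gripper":1},
  {"dx":0,"dy":0,"dz":0,"ax":0,"ay":0,"az":0,"gripper":1},
])

```text
clock: 6.52
eef_pos: [526.2, -93.8, 69.5]
eef_rot: [3.142, -0.001, 3.068]
wrist_force: [-1.5, -1.4, -2.7]
finger_gap: 25.2
finger_force: 20.0
```

Call:
jog_arm([
  {"dx":0.5,"dy":0,"dz":0,"ax":0,"ay":0,"az":0,"gripper":1},
  {"dx":0.5,"dy":0,"dz":0,"ax":0,"ay":0,"az":0,"gripper":1},
  {"dx":0.3,"dy":0,"dz":0,"ax":0,"ay":0,"az":0,"gripper":1},
  {"dx":0,"dy":0,"dz":0,"ax":0,"ay":0,"az":0,"gripper":1},
  {"dx":0,"dy":0,"dz":0,"ax":0,"ay":0,"az":0,"gripper":1},
])

```text
clock: 7.15
eef_pos: [477.1, -90.4, 70.4]
eef_rot: [-3.141, 0.004, 3.068]
wrist_force: [3.9, -2.5, 3.4]
finger_gap: 24.9
finger_force: 19.2
```

Call:
jog_arm([
  {"dx":0,"dy":0,"dz":0,"ax":0,"ay":0,"az":0,"gripper":0},
  {"dx":0,"dy":0,"dz":0,"ax":0,"ay":0,"az":0,"gripper":0},
  {"dx":0,"dy":0,"dz":0,"ax":0,"ay":0,"az":0,"gripper":0},
  {"dx":0,"dy":0,"dz":0,"ax":0,"ay":0,"az":0,"gripper":0},
  {"dx":0,"dy":0,"dz":0,"ax":0,"ay":0,"az":0,"gripper":0},
  {"dx":0,"dy":0,"dz":-0.9,"ax":0,"ay":0,"az":0,"gripper":0},
  {"dx":0,"dy":0,"dz":-0.9,"ax":0,"ay":0,"az":0,"gripper":0},
  {"dx":0,"dy":0,"dz":-0.9,"ax":0,"ay":0,"az":0,"gripper":0},
  {"dx":0,"dy":0,"dz":-0.9,"ax":0,"ay":0,"az":0,"gripper":0},
  {"dx":0,"dy":0,"dz":0,"ax":0,"ay":0,"az":0,"gripper":0},
])

```text
clock: 8.4
eef_pos: [476.6, -90.4, 215.8]
eef_rot: [-3.141, 0.004, 3.068]
wrist_force: [-0.3, -0.9, 0.0]
finger_gap: 93.4
finger_force: 0.0
```

Call:
jog_arm([
  {"dx":0,"dy":1,"dz":0,"ax":0,"ay":0,"az":0,"gripper":0},
  {"dx":0,"dy":1,"dz":0,"ax":0,"ay":0,"az":0,"gripper":0},
  {"dx":0,"dy":1,"dz":0,"ax":0,"ay":0,"az":0,"gripper":0},
  {"dx":0,"dy":1,"dz":0,"ax":0,"ay":0,"az":0,"gripper":0},
  {"dx":0,"dy":1,"dz":0,"ax":0,"ay":0,"az":0,"gripper":0},
  {"dx":0,"dy":1,"dz":0,"ax":0,"ay":0,"az":0,"gripper":0},
  {"dx":0,"dy":0.3,"dz":0,"ax":0,"ay":0,"az":0,"gripper":0},
  {"dx":0,"dy":0,"dz":0,"ax":0,"ay":0,"az":0,"gripper":0},
])

```text
clock: 9.4
eef_pos: [493.9, 161.1, 212.7]
eef_rot: [-3.141, -0.001, 3.069]
wrist_force: [-0.7, -0.2, 0.2]
finger_gap: 94.2
finger_force: 0.0
```

Run:
```python
from h import *
W=cams.camera('wrist');S=cams.camera('scene');D=cams.camera('side')
print(manip.read_state()['eef_pos'])
print(blobs(W,'red',(0,0,640,400)),'pred',proj(W,(515,167,110)),proj(W,(514,168,66)))
w=W['image'][150:350,200:480];w=cv2.resize(w,(560,400),interpolation=cv2.INTER_CUBIC)
f=lambda c,s:cv2.resize(c['image'][int(proj(c,(622,-100,150))[1])-25:,int(proj(c,(622,-100,150))[0])-40:][:67,:80],(s*80,s*67),interpolation=cv2.INTER_CUBIC)
print([proj(c,(622,-100,150)).astype(int) for c in (S,D)])
out=np.zeros((400,800,3),np.uint8)
out=np.vstack([np.hstack([f(S,5),f(D,5)])[:,:],])
x=np.zeros((600,800,3),np.uint8);x[:265]=out[:265];x[265:,:560]=w[:335]
cv2.imwrite('pics/m.png',x[:,:,::-1])
```

```text
[494.16261591 160.09603195 213.26373771]
[([303, 185, 46, 21, 107], [323.4, 190.8]), ([314, 199, 27, 36, 468], [326.0, 213.8])] pred [327.96677277 222.95926046] [327.78908582 207.97687438]
[array([280, 185]), array([302, 181])]
```

View pics/m.png

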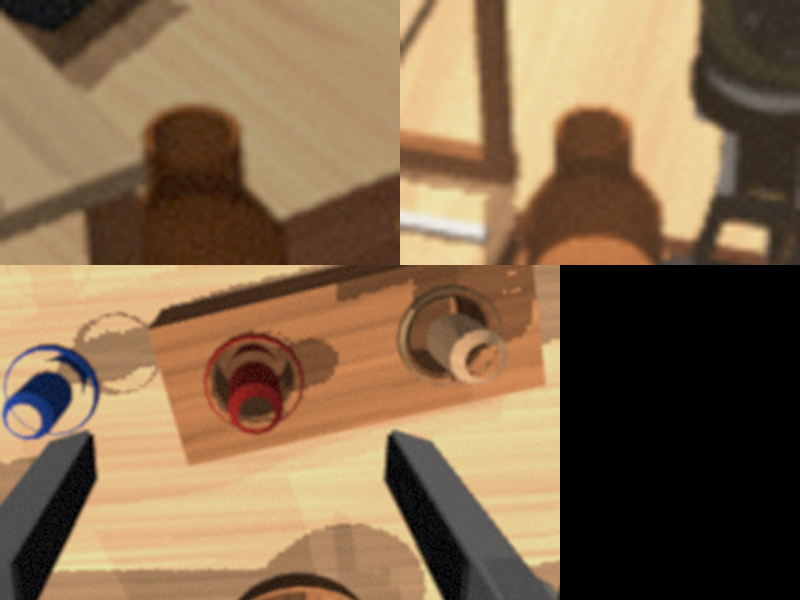

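The wrist crop shows the red knob's top at about (328.5,223.5) and its collar centred near (327,209), both as predicted. The flask mouth is at about scene (278.8,186.8) / side (300.6,182.2).

Run:
```python
from h import *
W=cams.camera('wrist');S=cams.camera('scene');D=cams.camera('side')
print('mouth',tri((S,(278.8,186.8)),(D,(300.6,182.2))),plane(S,(278.8,186.8),150),plane(D,(300.6,182.2),150))
print('knob',plane(W,(328.5,223.5),112),'collar',plane(W,(327,209),68), tri((W,(328.5,223.5)),(S,(387.9,238.3)),(D,(323.1,261.5))))
p=manip.read_state();yaw=p['eef_rot'][2];t=np.array([514.5,167.5])
for tgt in (t,):
    d=tgt-p['eef_pos'][:2];print(p['eef_pos'],'tool',d@[np.cos(yaw),np.sin(yaw)],d@[np.sin(yaw),-np.cos(yaw)])
```

```text
mouth (array([627.76981945, -97.23256619, 149.27575713]), [0.1, 0.1]) [628.33998173 -96.31750945 150.        ] [627.58870523 -96.42825674 150.        ]
knob [515.42156535 166.44361481 112.        ] collar [515.0694501  166.01795306  68.        ] (array([515.40796107, 167.16565559, 109.34145344]), [1.2, 2.0, 1.4])
[494.24322958 160.38580585 213.50186226] tool -19.6725736489382 8.59874132663355
```

Call:
jog_arm([
  {"dx":-0.51,"dy":0.2,"dz":0.5,"ax":0,"ay":0,"az":0,"gripper":0},
  {"dx":0,"dy":0,"dz":0.9,"ax":0,"ay":0,"az":0,"gripper":0},
  {"dx":0,"dy":0,"dz":0.9,"ax":0,"ay":0,"az":0,"gripper":0},
  {"dx":0,"dy":0,"dz":0.5,"ax":0,"ay":0,"az":0,"gripper":0},
  {"dx":0,"dy":0,"dz":0.5,"ax":0,"ay":0,"az":0,"gripper":0},
  {"dx":0,"dy":0,"dz":0,"ax":0,"ay":0,"az":0,"gripper":0},
  {"dx":0,"dy":0,"dz":0,"ax":0,"ay":0,"az":0,"gripper":0},
])

```text
clock: 10.58
eef_pos: [515.5, 167.5, 82.3]
eef_rot: [3.141, 0.001, 3.068]
wrist_force: [0.4, 0.1, 0.4]
finger_gap: 93.9
finger_force: 0.0
```

Call:
jog_arm([
  {"dx":0,"dy":0,"dz":0,"ax":0,"ay":0,"az":0,"gripper":1},
  {"dx":0,"dy":0,"dz":0,"ax":0,"ay":0,"az":0,"gripper":1},
  {"dx":0,"dy":0,"dz":0,"ax":0,"ay":0,"az":0,"gripper":1},
  {"dx":0,"dy":0,"dz":0,"ax":0,"ay":0,"az":0,"gripper":1},
  {"dx":0,"dy":0,"dz":0,"ax":0,"ay":0,"az":0,"gripper":1},
  {"dx":0,"dy":0,"dz":0,"ax":0,"ay":0,"az":0,"gripper":1},
  {"dx":0,"dy":0,"dz":0,"ax":0,"ay":0,"az":0,"gripper":1},
  {"dx":0,"dy":0,"dz":0,"ax":0,"ay":0,"az":0,"gripper":1},
  {"dx":0,"dy":0,"dz":0,"ax":0,"ay":0,"az":0,"gripper":1},
], squeeze=20)

```text
clock: 11.7
eef_pos: [515.1, 167.6, 81.4]
eef_rot: [-3.142, -0.0, 3.068]
wrist_force: [0.2, -0.1, 0.1]
finger_gap: 27.5
finger_force: 20.0
```

Call:
jog_arm([
  {"dx":0,"dy":0,"dz":-0.5,"ax":0,"ay":0,"az":0,"gripper":1},
  {"dx":0,"dy":0,"dz":-0.9,"ax":0,"ay":0,"az":0,"gripper":1},
  {"dx":0,"dy":0,"dz":-0.9,"ax":0,"ay":0,"az":0,"gripper":1},
  {"dx":0,"dy":0,"dz":-0.9,"ax":0,"ay":0,"az":0,"gripper":1},
  {"dx":0,"dy":0,"dz":-0.8,"ax":0,"ay":0,"az":0,"gripper":1},
  {"dx":0,"dy":0,"dz":0,"ax":0,"ay":0,"az":0,"gripper":1},
])

```text
clock: 12.45
eef_pos: [515.7, 167.8, 243.5]
eef_rot: [3.14, 0.004, 3.068]
wrist_force: [0.1, -0.7, -0.5]
finger_gap: 27.5
finger_force: 20.0
```

Call:
jog_arm([
  {"dx":-0.1,"dy":-0.5,"dz":0,"ax":0,"ay":0,"az":0,"gripper":1},
  {"dx":-0.2,"dy":-0.9,"dz":0,"ax":0,"ay":0,"az":0,"gripper":1},
  {"dx":-0.2,"dy":-0.9,"dz":0,"ax":0,"ay":0,"az":0,"gripper":1},
  {"dx":-0.2,"dy":-0.9,"dz":0,"ax":0,"ay":0,"az":0,"gripper":1},
  {"dx":-0.2,"dy":-0.9,"dz":0,"ax":0,"ay":0,"az":0,"gripper":1},
  {"dx":-0.2,"dy":-0.9,"dz":0,"ax":0,"ay":0,"az":0,"gripper":1},
  {"dx":-0.2,"dy":-0.9,"dz":0,"ax":0,"ay":0,"az":0,"gripper":1},
  {"dx":-0.1,"dy":-0.5,"dz":0,"ax":0,"ay":0,"az":0,"gripper":1},
  {"dx":0,"dy":0,"dz":0,"ax":0,"ay":0,"az":0,"gripper":1},
])

```text
clock: 13.58
eef_pos: [552.0, -92.3, 240.5]
eef_rot: [3.141, -0.001, 3.067]
wrist_force: [-0.9, -0.2, -0.9]
finger_gap: 27.5
finger_force: 20.0
```

Run:
```python
from h import *
W=cams.camera('wrist');S=cams.camera('scene');D=cams.camera('side')
print(manip.read_state()['eef_pos'],proj(W,(627.8,-97,150)),proj(W,(622,-100,150)),'stopper',proj(W,(555,-92,218)),proj(W,(555,-92,178)))
w=W['image'][200:400,180:460];w=cv2.resize(w,None,fx=2,fy=2,interpolation=cv2.INTER_CUBIC)
f=lambda c:cv2.resize(c['image'][int(proj(c,(600,-95,180))[1])-20:,int(proj(c,(600,-95,180))[0])-32:][:50,:64],None,fx=4,fy=4,interpolation=cv2.INTER_CUBIC)
print([proj(c,(600,-95,180)).astype(int) for c in(S,D)])
x=np.zeros((400,816,3),np.uint8);x[:,:560]=w;x[:200,560:]=f(S);x[200:,560:]=f(D)
cv2.imwrite('pics/m2.png',x[:,:800,::-1])
```

```text
[552.1145658  -90.760145   241.23370052] [321.29869764 279.81372554] [317.82796307 274.82295562] stopper [321.35612888 240.14745134] [321.09169999 220.35107477]
[array([288, 172]), array([309, 175])]
```

View pics/m2.png

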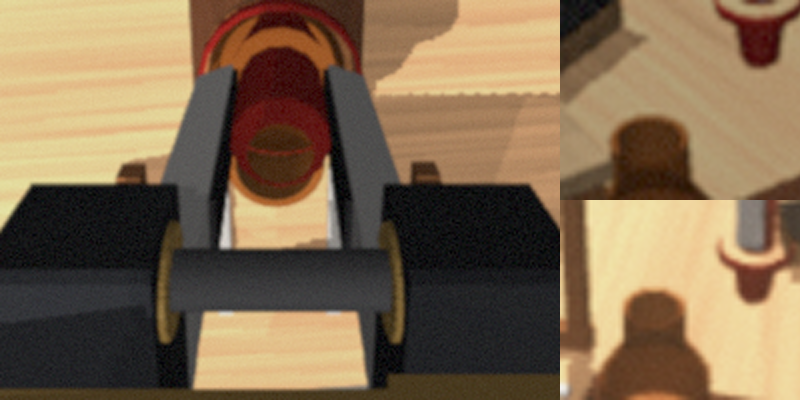

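The wrist view shows the held stopper over the carrier, with the mouth's far rim at about (320,302). The scene and side crops show both the mouth and the plug tip (scene (307.8,168.5), side (326.2,180.7)), so I can check them against each other.

Run:
```python
from h import *
W=cams.camera('wrist');S=cams.camera('scene');D=cams.camera('side')
t=np.linspace(0,6.283,200)
circ=lambda c,X,r:np.array([proj(c,(X[0]+r*np.cos(a),X[1]+r*np.sin(a),X[2])) for a in t])
X=np.array([627.,-97,150])
for c,lr,top in ((S,278.6,181),(D,300.75,177.5)):
    q=circ(c,X,24.5);print('bbox',q.min(0),q.max(0),'off',proj(c,X)-[q.mean(0)[0],q[:,1].min()])
cs=(S,(278.6,181+proj(S,X)[1]-circ(S,X,24.5)[:,1].min()));cd=(D,(300.75,177.5+proj(D,X)[1]-circ(D,X,24.5)[:,1].min()))
print('mouth',tri(cs,cd),plane(*cs,150),plane(*cd,150))
print('tip',tri((S,(307.75,168.5)),(D,(326.2,180.7))),manip.read_state()['eef_pos'])
for n,c in(('S',S),('D',D),('W',W)):print(n,blobs(c,'yellow',(0,0,640,400)),proj(c,(477,-90.4,108)))
for X in((627,-97,150),(622,-100,150)):
    q=circ(W,X,24.5);print(q.max(0),q.min(0),'want 302.5, x mid 320')
```

```text
bbox [268.9944848  180.58569786] [289.1731261  192.54466688] off [0.04649654 5.88140458]
bbox [292.83566503 177.23484045] [308.80221253 187.14353229] off [0.04181753 4.87495853]
mouth (array([627.51473751, -98.42762634, 147.96945226]), [0.2, 0.2]) [628.91272665 -96.34275148 150.        ] [626.96388816 -95.67116033 150.        ]
tip (array([547.49882605, -86.02561507, 175.69258816]), [0.3, 0.3]) [552.19909832 -90.89252874 241.49819469]
S [([320, 179, 12, 32, 243], [325.8, 195.8])] [328.21283256 179.63883817]
D [([342, 198, 8, 7, 30], [345.1, 201.1]), ([340, 217, 9, 5, 20], [344.2, 219.2])] [348.14720802 199.98555117]
W [([302, 111, 28, 32, 602], [315.0, 126.5])] [315.13155814 120.56743099]
[344.18092092 299.93274658] [294.71892415 256.20488658] want 302.5, x mid 320
[340.8937885  295.85370199] [291.20190421 251.72134393] want 302.5, x mid 320
```

Call:
jog_arm([
  {"dx":-0.6,"dy":0,"dz":0,"ax":0,"ay":0,"az":0,"gripper":1},
  {"dx":-0.7,"dy":0,"dz":0,"ax":0,"ay":0,"az":0,"gripper":1},
  {"dx":-0.6,"dy":0,"dz":0,"ax":0,"ay":0,"az":0,"gripper":1},
  {"dx":0,"dy":0,"dz":0.5,"ax":0,"ay":0,"az":0,"gripper":1},
  {"dx":0,"dy":0,"dz":0,"ax":0,"ay":0,"az":0,"gripper":1},
])

```text
clock: 14.5
eef_pos: [627.5, -96.7, 220.0]
eef_rot: [3.141, -0.003, 3.069]
wrist_force: [0.5, 0.5, 0.1]
finger_gap: 27.1
finger_force: 20.0
```

Run:
```python
from h import *
W=cams.camera('wrist');S=cams.camera('scene');D=cams.camera('side')
print(manip.read_state()['eef_pos'])
O=[]
for c in(S,D):
    u=proj(c,(628,-97,160)).astype(int);O.append(u-[25,37]);print(O[-1])
f=lambda c,o:cv2.resize(c['image'][o[1]:o[1]+75,o[0]:o[0]+50],None,fx=8,fy=8,interpolation=cv2.INTER_CUBIC)
cv2.imwrite('pics/m3.png',np.hstack([f(S,O[0]),f(D,O[1])])[:,:,::-1])
```

```text
[628.07104961 -97.13900187 222.48464359]
[253 146]
[275 142]
```

View pics/m3.png

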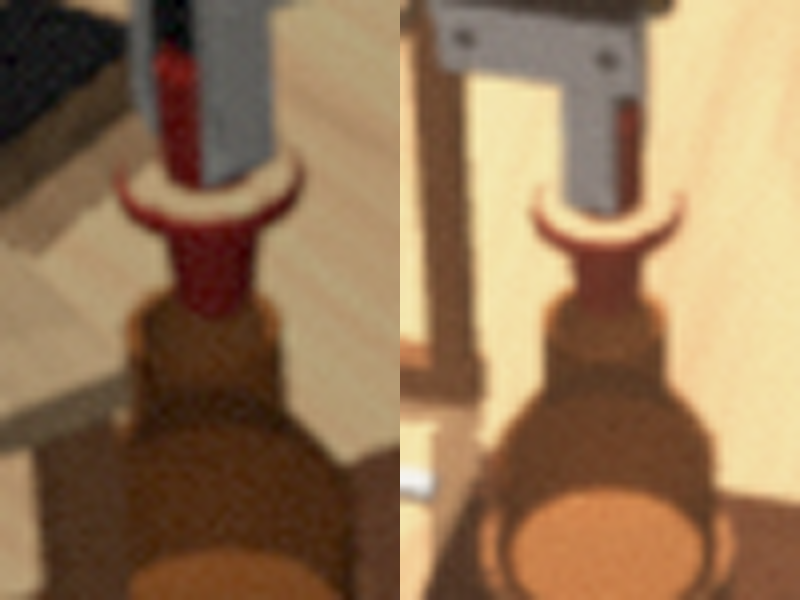

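Here the held plug hangs just over the mouth. In the scene view the mouth is centred at x=206 and the plug at 211; in the side view they are at 605.5 and 607. That puts it about 1 mm off, so I'll trim and lower.

Call:
jog_arm([
  {"dx":-0.02,"dy":-0.03,"dz":0.1,"ax":0,"ay":0,"az":0,"gripper":1},
  {"dx":0,"dy":0,"dz":0.2,"ax":0,"ay":0,"az":0,"gripper":1},
  {"dx":0,"dy":0,"dz":0.2,"ax":0,"ay":0,"az":0,"gripper":1},
  {"dx":0,"dy":0,"dz":0.2,"ax":0,"ay":0,"az":0,"gripper":1},
  {"dx":0,"dy":0,"dz":0,"ax":0,"ay":0,"az":0,"gripper":1},
])

```text
clock: 15.28
eef_pos: [628.4, -98.6, 192.5]
eef_rot: [3.141, -0.001, 3.068]
wrist_force: [-0.6, 0.5, -0.8]
finger_gap: 27.9
finger_force: 20.0
```

Tip is in with no force. Lowering further.

Call:
jog_arm([
  {"dx":0,"dy":0,"dz":0.15,"ax":0,"ay":0,"az":0,"gripper":1},
  {"dx":0,"dy":0,"dz":0.15,"ax":0,"ay":0,"az":0,"gripper":1},
  {"dx":0,"dy":0,"dz":0,"ax":0,"ay":0,"az":0,"gripper":1},
])

```text
clock: 15.65
eef_pos: [628.5, -98.6, 180.9]
eef_rot: [3.141, -0.001, 3.068]
wrist_force: [-0.1, 0.4, -0.4]
finger_gap: 27.3
finger_force: 20.0
```

Call:
jog_arm([
  {"dx":0,"dy":0,"dz":0.1,"ax":0,"ay":0,"az":0,"gripper":1},
  {"dx":0,"dy":0,"dz":0.08,"ax":0,"ay":0,"az":0,"gripper":1},
  {"dx":0,"dy":0,"dz":0.04,"ax":0,"ay":0,"az":0,"gripper":1},
  {"dx":0,"dy":0,"dz":0,"ax":0,"ay":0,"az":0,"gripper":1},
])

```text
clock: 16.15
eef_pos: [628.8, -98.8, 172.6]
eef_rot: [-3.141, 0.0, 3.068]
wrist_force: [1.9, -2.5, -1.6]
finger_gap: 27.6
finger_force: 20.0
```

Call:
jog_arm([
  {"dx":0,"dy":0,"dz":0.04,"ax":0,"ay":0,"az":0,"gripper":1},
  {"dx":0,"dy":0,"dz":0,"ax":0,"ay":0,"az":0,"gripper":1},
])

```text
clock: 16.4
eef_pos: [628.9, -98.8, 171.4]
eef_rot: [-3.141, 0.001, 3.068]
wrist_force: [1.7, -2.6, 2.6]
finger_gap: 27.6
finger_force: 20.0
```

Call:
jog_arm([
  {"dx":-0.01,"dy":-0.01,"dz":0.03,"ax":0,"ay":0,"az":0,"gripper":1},
  {"dx":0,"dy":0,"dz":0,"ax":0,"ay":0,"az":0,"gripper":1},
])

```text
clock: 16.65
eef_pos: [629.5, -98.9, 171.3]
eef_rot: [3.141, 0.002, 3.068]
wrist_force: [-1.1, -0.4, 9.6]
finger_gap: 27.5
finger_force: 20.0
```

Collar is on the rim (9.6 N upward, lateral force near zero). Releasing, then lifting straight up.

Call:
jog_arm([
  {"dx":0,"dy":0,"dz":0,"ax":0,"ay":0,"az":0,"gripper":0},
  {"dx":0,"dy":0,"dz":0,"ax":0,"ay":0,"az":0,"gripper":0},
  {"dx":0,"dy":0,"dz":0,"ax":0,"ay":0,"az":0,"gripper":0},
  {"dx":0,"dy":0,"dz":0,"ax":0,"ay":0,"az":0,"gripper":0},
  {"dx":0,"dy":0,"dz":0,"ax":0,"ay":0,"az":0,"gripper":0},
  {"dx":0,"dy":0,"dz":-0.5,"ax":0,"ay":0,"az":0,"gripper":0},
  {"dx":0,"dy":0,"dz":-0.7,"ax":0,"ay":0,"az":0,"gripper":0},
  {"dx":0,"dy":0,"dz":-0.7,"ax":0,"ay":0,"az":0,"gripper":0},
  {"dx":0,"dy":0,"dz":0,"ax":0,"ay":0,"az":0,"gripper":0},
])

```text
clock: 17.77
eef_pos: [629.7, -99.2, 247.8]
eef_rot: [-3.141, 0.004, 3.068]
wrist_force: [-0.4, -0.7, -1.7]
finger_gap: 94.0
finger_force: 0.0
```

Call:
jog_arm([
  {"dx":0.7,"dy":0,"dz":0,"ax":0,"ay":0,"az":0,"gripper":0},
  {"dx":0.9,"dy":0,"dz":0,"ax":0,"ay":0,"az":0,"gripper":0},
  {"dx":0.9,"dy":0,"dz":0,"ax":0,"ay":0,"az":0,"gripper":0},
  {"dx":0.8,"dy":0,"dz":0,"ax":0,"ay":0,"az":0,"gripper":0},
  {"dx":0.7,"dy":0,"dz":0,"ax":0,"ay":0,"az":0,"gripper":0},
  {"dx":0,"dy":0,"dz":0,"ax":0,"ay":0,"az":0,"gripper":0},
])

```text
clock: 18.52
eef_pos: [468.3, -87.2, 245.3]
eef_rot: [3.141, -0.001, 3.068]
wrist_force: [0.7, 0.2, 0.1]
finger_gap: 94.0
finger_force: 0.0
```

Run:
```python
from h import *
W=cams.camera('wrist');S=cams.camera('scene');D=cams.camera('side')
print(manip.read_state()['eef_pos'])
for n,c in(('W',W),('S',S),('D',D)):print(n,blobs(c,'yellow',(0,0,640,400)),proj(c,(484,-90.4,108)),proj(c,(484,-90.4,34)))
x=np.zeros((560,800,3),np.uint8)
x[:400,:480]=cv2.resize(W['image'][150:390,176:464],None,fx=1.667,fy=1.667)[:400,:480]
for i,c in enumerate((S,D)):
    u=proj(c,(628,-97,160)).astype(int)
    x[280*i:280*i+280,480:]=cv2.resize(c['image'][u[1]-28:u[1]+28,u[0]-32:u[0]+32],(320,280),interpolation=cv2.INTER_CUBIC)
cv2.imwrite('pics/m4.png',x[:,:,::-1])
```

```text
[469.9144695  -87.36256034 245.30315248]
W [([305, 178, 26, 43, 807], [317.4, 197.9])] [318.34493078 207.35727104] [318.58555396 190.06632793]
S [([320, 179, 12, 32, 239], [325.7, 196.0])] [326.14684118 180.59694932] [325.73766969 202.74354175]
D [([341, 198, 9, 6, 34], [345.0, 200.8])] [345.89194547 199.69870437] [344.23583874 217.04877187]
```

View pics/m4.png

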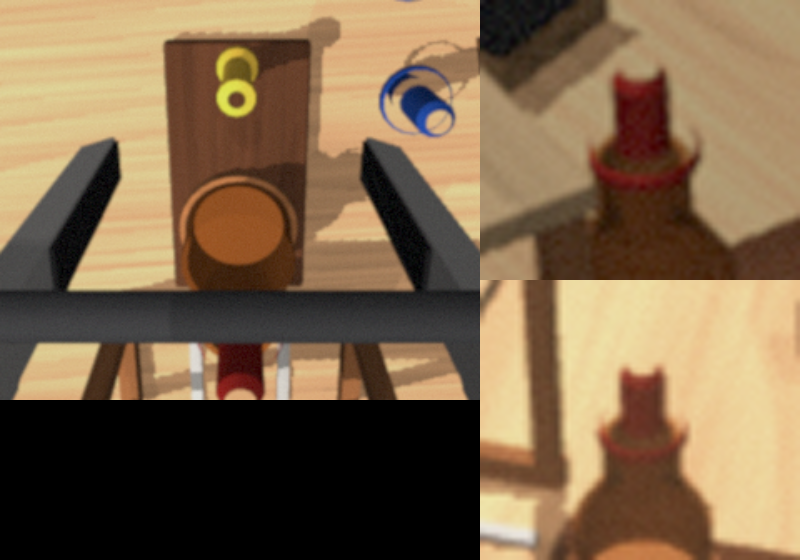

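The stopper sits flat on the rim in both views, and the handle head is at wrist (317.6,208.8), i.e. about (485,-91). I'll go down and grasp it.

Call:
jog_arm([
  {"dx":-0.4,"dy":-0.05,"dz":0.4,"ax":0,"ay":0,"az":0,"gripper":0},
  {"dx":0,"dy":0,"dz":1,"ax":0,"ay":0,"az":0,"gripper":0},
  {"dx":0,"dy":0,"dz":1,"ax":0,"ay":0,"az":0,"gripper":0},
  {"dx":0,"dy":0,"dz":1,"ax":0,"ay":0,"az":0,"gripper":0},
  {"dx":0,"dy":0,"dz":1,"ax":0,"ay":0,"az":0,"gripper":0},
  {"dx":0,"dy":0,"dz":0.1,"ax":0,"ay":0,"az":0,"gripper":0.4},
  {"dx":0,"dy":0,"dz":0,"ax":0,"ay":0,"az":0,"gripper":0.5},
])

```text
clock: 19.55
eef_pos: [486.0, -90.6, 66.6]
eef_rot: [-3.142, 0.0, 3.068]
wrist_force: [-0.0, -0.1, -0.1]
finger_gap: 77.7
finger_force: 0.0
```

Call:
jog_arm([
  {"dx":0,"dy":0,"dz":0,"ax":0,"ay":0,"az":0,"gripper":1},
  {"dx":0,"dy":0,"dz":0,"ax":0,"ay":0,"az":0,"gripper":1},
  {"dx":0,"dy":0,"dz":0,"ax":0,"ay":0,"az":0,"gripper":1},
  {"dx":0,"dy":0,"dz":0,"ax":0,"ay":0,"az":0,"gripper":1},
  {"dx":0,"dy":0,"dz":0,"ax":0,"ay":0,"az":0,"gripper":1},
  {"dx":0,"dy":0,"dz":0,"ax":0,"ay":0,"az":0,"gripper":1},
  {"dx":0,"dy":0,"dz":0,"ax":0,"ay":0,"az":0,"gripper":1},
  {"dx":0,"dy":0,"dz":0,"ax":0,"ay":0,"az":0,"gripper":1},
], squeeze=20)

```text
clock: 20.55
eef_pos: [485.3, -91.0, 65.9]
eef_rot: [-3.141, 0.0, 3.068]
wrist_force: [-0.8, -5.8, 0.2]
finger_gap: 25.0
finger_force: 20.0
```

Call:
jog_arm([
  {"dx":-0.15,"dy":-0.02,"dz":0,"ax":0,"ay":0,"az":0,"gripper":1},
  {"dx":-0.3,"dy":0,"dz":0,"ax":0,"ay":0,"az":0,"gripper":1},
  {"dx":-0.4,"dy":0,"dz":0,"ax":0,"ay":0,"az":0,"gripper":1},
  {"dx":-0.4,"dy":0,"dz":0,"ax":0,"ay":0,"az":0,"gripper":1},
  {"dx":-0.3,"dy":0,"dz":0,"ax":0,"ay":0,"az":0,"gripper":1},
  {"dx":-0.15,"dy":0,"dz":0,"ax":0,"ay":0,"az":0,"gripper":1},
])

```text
clock: 21.3
eef_pos: [554.1, -95.7, 65.9]
eef_rot: [3.141, 0.0, 3.069]
wrist_force: [-1.7, 5.2, 3.6]
finger_gap: 24.5
finger_force: 20.0
```

Call:
jog_arm([
  {"dx":-0.2,"dy":0.02,"dz":0,"ax":0,"ay":0,"az":0,"gripper":1},
  {"dx":-0.35,"dy":0,"dz":0,"ax":0,"ay":0,"az":0,"gripper":1},
  {"dx":-0.35,"dy":0,"dz":0,"ax":0,"ay":0,"az":0,"gripper":1},
  {"dx":-0.3,"dy":0,"dz":0,"ax":0,"ay":0,"az":0,"gripper":1},
  {"dx":-0.15,"dy":0,"dz":0,"ax":0,"ay":0,"az":0,"gripper":1},
  {"dx":0,"dy":0,"dz":0,"ax":0,"ay":0,"az":0,"gripper":1},
])

```text
clock: 22.05
eef_pos: [607.6, -99.3, 65.9]
eef_rot: [3.142, 0.001, 3.068]
wrist_force: [1.5, 1.8, 3.5]
finger_gap: 24.7
finger_force: 20.0
```

Roughly 10 mm remain. I'll push gently until it reaches the stop.

Call:
jog_arm([
  {"dx":-0.1,"dy":0,"dz":0,"ax":0,"ay":0,"az":0,"gripper":1},
  {"dx":-0.1,"dy":0,"dz":0,"ax":0,"ay":0,"az":0,"gripper":1},
  {"dx":-0.05,"dy":0,"dz":0,"ax":0,"ay":0,"az":0,"gripper":1},
  {"dx":0,"dy":0,"dz":0,"ax":0,"ay":0,"az":0,"gripper":1},
])

```text
clock: 22.55
eef_pos: [617.3, -100.0, 65.9]
eef_rot: [3.141, 0.001, 3.068]
wrist_force: [0.9, 5.1, 2.1]
finger_gap: 24.7
finger_force: 20.0
```

Call:
jog_arm([
  {"dx":-0.04,"dy":0.02,"dz":0,"ax":0,"ay":0,"az":0,"gripper":1},
  {"dx":-0.04,"dy":0,"dz":0,"ax":0,"ay":0,"az":0,"gripper":1},
  {"dx":0,"dy":0,"dz":0,"ax":0,"ay":0,"az":0,"gripper":1},
])

```text
clock: 22.92
eef_pos: [620.3, -100.2, 65.9]
eef_rot: [-3.141, 0.0, 3.068]
wrist_force: [-0.0, -3.6, 4.0]
finger_gap: 24.5
finger_force: 20.0
```

Call:
jog_arm([
  {"dx":-0.05,"dy":0,"dz":0,"ax":0,"ay":0,"az":0,"gripper":1},
  {"dx":-0.05,"dy":0,"dz":0,"ax":0,"ay":0,"az":0,"gripper":1},
  {"dx":0,"dy":0,"dz":0,"ax":0,"ay":0,"az":0,"gripper":1},
])

```text
clock: 23.3
eef_pos: [624.4, -100.4, 65.9]
eef_rot: [-3.141, 0.001, 3.068]
wrist_force: [-0.2, -5.1, 3.2]
finger_gap: 24.6
finger_force: 20.0
```

Run:
```python
from h import *
S=cams.camera('scene');D=cams.camera('side')
print(blobs(S,'yellow',(150,140,520,320)),blobs(D,'yellow',(200,140,420,360)),np.mean([manip.read_state()['wrist_force'] for _ in range(5)],0))
print([proj(S,(x,-98,107)).round(1) for x in(617.5,624)])
```

```text
[([276, 197, 12, 33, 188], [280.2, 217.0])] [([298, 210, 8, 5, 17], [300.6, 212.1])] [ 0.41156055 -5.25833265  3.40065846]
[array([282.8, 198.7]), array([280.6, 199.7])]
```

The head is about 5 mm farther in than at the start, so the carrier wasn't fully home initially. Pushing on to the stop.

Call:
jog_arm([
  {"dx":-0.05,"dy":-0.02,"dz":0,"ax":0,"ay":0,"az":0,"gripper":1},
  {"dx":-0.05,"dy":0,"dz":0,"ax":0,"ay":0,"az":0,"gripper":1},
  {"dx":-0.05,"dy":0,"dz":0,"ax":0,"ay":0,"az":0,"gripper":1},
  {"dx":0,"dy":0,"dz":0,"ax":0,"ay":0,"az":0,"gripper":1},
])

```text
clock: 23.9
eef_pos: [630.5, -100.9, 65.9]
eef_rot: [3.141, 0.001, 3.068]
wrist_force: [1.4, 1.6, 5.4]
finger_gap: 25.0
finger_force: 20.0
```

Call:
jog_arm([
  {"dx":-0.05,"dy":0,"dz":0,"ax":0,"ay":0,"az":0,"gripper":1},
  {"dx":-0.05,"dy":0,"dz":0,"ax":0,"ay":0,"az":0,"gripper":1},
  {"dx":0,"dy":0,"dz":0,"ax":0,"ay":0,"az":0,"gripper":1},
])

```text
clock: 24.28
eef_pos: [634.4, -101.2, 65.9]
eef_rot: [3.141, 0.0, 3.068]
wrist_force: [1.5, 1.8, 4.6]
finger_gap: 24.7
finger_force: 20.0
```

Run:
```python
from h import *
S=cams.camera('scene');D=cams.camera('side')
print(blobs(S,'yellow',(150,140,520,320)),blobs(D,'yellow',(200,140,420,360)),np.mean([manip.read_state()['wrist_force'] for _ in range(5)],0))
print([proj(S,(x,-98,107)).round(1) for x in(617.5,634)],[proj(D,(x,-98,107)).round(1) for x in(617.5,634)])
```

```text
[([272, 199, 13, 32, 177], [276.9, 219.0])] [([295, 209, 9, 5, 20], [298.7, 211.4])] [1.81266075 2.81795068 4.50088427]
[array([282.8, 198.7]), array([277.3, 201.3])] [array([303.9, 193. ]), array([298.8, 192.4])]
```

Call:
jog_arm([
  {"dx":-0.05,"dy":0,"dz":0,"ax":0,"ay":0,"az":0,"gripper":1},
  {"dx":-0.05,"dy":0,"dz":0,"ax":0,"ay":0,"az":0,"gripper":1},
  {"dx":0,"dy":0,"dz":0,"ax":0,"ay":0,"az":0,"gripper":1},
])

```text
clock: 24.75
eef_pos: [635.5, -101.2, 65.5]
eef_rot: [3.141, -0.007, 3.068]
wrist_force: [-22.4, 5.4, 14.7]
finger_gap: 24.8
finger_force: 20.0
```

Stop reached (-22 N). I'll relax, open, lift clear and check.

Call:
jog_arm([
  {"dx":0.05,"dy":-0.02,"dz":0,"ax":0,"ay":0,"az":0,"gripper":1},
  {"dx":0,"dy":0,"dz":0,"ax":0,"ay":0,"az":0,"gripper":0},
  {"dx":0,"dy":0,"dz":0,"ax":0,"ay":0,"az":0,"gripper":0},
  {"dx":0,"dy":0,"dz":0,"ax":0,"ay":0,"az":0,"gripper":0},
  {"dx":0,"dy":0,"dz":0,"ax":0,"ay":0,"az":0,"gripper":0},
  {"dx":0,"dy":0,"dz":0,"ax":0,"ay":0,"az":0,"gripper":0},
  {"dx":0,"dy":0,"dz":-0.7,"ax":0,"ay":0,"az":0,"gripper":0},
  {"dx":0,"dy":0,"dz":-0.9,"ax":0,"ay":0,"az":0,"gripper":0},
  {"dx":0.5,"dy":0,"dz":-0.8,"ax":0,"ay":0,"az":0,"gripper":0},
  {"dx":0.8,"dy":0,"dz":-0.8,"ax":0,"ay":0,"az":0,"gripper":0},
])

```text
clock: 26.0
eef_pos: [583.7, -98.5, 194.6]
eef_rot: [-3.141, 0.0, 3.068]
wrist_force: [0.5, 0.1, 0.5]
finger_gap: 94.1
finger_force: 0.0
```

Run:
```python
from h import *
S=cams.camera('scene');D=cams.camera('side')
s=manip.read_state();print(s['eef_pos'],s['finger_gap'],np.abs(s['qd']).max(),blobs(S,'yellow',(150,140,520,320)))
x=np.zeros((560,800,3),np.uint8)
for i,c in enumerate((S,D)):
    u=proj(c,(760,-100,130)).astype(int)
    x[:,400*i:400*i+400]=cv2.resize(c['image'][u[1]-70:u[1]+70,u[0]-50:u[0]+50],(400,560),interpolation=cv2.INTER_CUBIC)
cv2.imwrite('pics/m5.png',x[:,:,::-1])
```

```text
[583.76480679 -98.67468662 197.83559385] 94.096617567181 0.08945876795179351 [([272, 199, 13, 33, 266], [277.7, 216.2])]
```

View pics/m5.png

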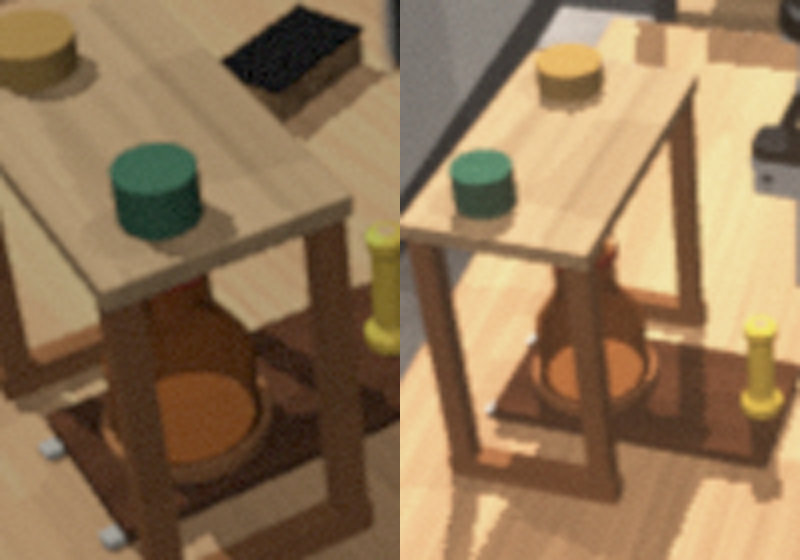

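The flask is back under the shelf with the red collar level on its rim. The handle is at the stop and the gripper is clear, so I'm handing in.

```bash
python3 -c "
from cell import job
print(job.sign_off())"
```

```text
the job is handed in; nothing more can be done
None
```

The red stopper was lowered into the flask while held, released once its collar was on the rim, and the carrier was pushed home to its stop; the job was handed in at about 26 s with the gripper clear, and the result was not reported back.

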